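Square a lacquer box up in the banding jig

TASK

Set the black lacquer box with the red bands up in the wooden jig for its next coat: push it along the bench until its long side is flush against the long rail, and then push the sliding aluminium stop along the rail until it closes up on the box, so that the box sits fully home in the corner, touching the rail, the fixed end stop and the sliding stop. Only push with the fingers: do not lift or tip the box, and leave everything else on the bench where it is.

Things in the scene. Friction and masses are not known exactly. Their poses are not given: they have to be found in the camera images.
- lacquer_box: Closed solid box, glossy black, red band near bottom and top, thin red outline on its lid. 60 (its x) by 100 (its y) by 45 mm high, 0.25 to 0.47 kg, loose. Origin: centre of its underside, z up. It starts on the robot's side of the rail, facing the opening between the two stops, its origin 95 to 125 mm from the rail's face, turned up to 0.35 rad relative to the jig.
- jig: L-shaped plywood jig fixed to the bench, 35 mm high, turned by up to 0.2 rad. Origin: the inner corner at bench level. x points away from the robot into the long rail, y along the rail (to the robot's left) into the fixed end stop. The end stop's face is the plane y = 0, from x = -65 mm to 0; the stop is 30 mm thick behind it.
- rail_face (a point): Middle of the length of the long rail's face (the plane x = 0 of the jig, looking to the robot), 17 mm above the bench. The face runs from y = -340 mm to 0 in the jig's frame; the rail is 30 mm thick behind it.
- home (a point): Where the origin of the box lies when it is home in the corner, at bench level: x = -30 mm, y = -50 mm in the jig's frame. The box's x axis is then parallel to the jig's x, either way round.
- slide_stop (a joint): Sliding stop: position along the rail in m, growing towards the fixed end stop (+y of the jig). 0 is fully open (its face 220 mm from the fixed end stop), it starts between 0 and 0.04, closes on a box that is home at 0.120, and can go to 0.130. About 1.5 N moves it; it stays where it is left.
- slide_face (a point): Centre of the sliding stop's face that meets the box, 20 mm above the bench, 28 mm in front of the rail's face. The stop is an aluminium block 28 mm thick (from this face back, away from the fixed end stop; its back is where one pushes), reaching 57 mm from the rail to the robot, 36 mm high; over the rail a flat tongue carries an 18 mm orange knob, top at 58 mm.
- cup_white: White finished cup with red bands and gold top, 63 mm across, 71 mm high, loose, to be left alone. Origin: centre of its underside.
- cup_black: The same cup in black, to be left alone. Origin: centre of its underside.
- jar: Amber lacquer jar with black cap, 60 mm across, 70 mm high, loose, to be left alone. Origin: centre of its underside.
- tape: Yellow ring of masking tape lying flat, 90 mm across, 24 mm high, loose, to be left alone. Origin: centre of its underside.
- brush: Brush lying on the bench, 190 mm long along its x, loose, to be left alone.
- rubbing_block: Cork rubbing block, 70 by 40 by 25 mm, loose, to be left alone. Origin: centre of its underside.
Not all that is in view belongs to the job. Leave any turquoise look-alike of the lacquer_box alone.

How it is judged:
By the outcome, as a careful person would: the job done as asked, in the order asked, and still so for the second after the job is handed in, with the robot touching nothing.
It also fails if it takes over 40 s, if anything falls off the work surface, if the arm or the gripper's body presses on something with over 40 N, if the wrist force passes 120 N, or if a joint passes its speed limit or range.

ROBOT

A 7-joint arm with a two-finger parallel gripper is mounted at the origin on the work surface. World frame = base frame: x ahead of the robot, y to its left, z up, the work surface at z = 0. Lengths are in m, angles in rad, forces in N, time in s.
With the tool pointing down it reaches from about 0.425 to 0.875 m from the base axis. Payload 8.4 kg.
Tool frame: the origin (TCP) lies midway between the tips of the shut fingers; the grasp point (between the pads) lies 19 mm behind it (robot.tcp_to_grasp is the distance from the TCP to the grasp point, in m); z points along the fingers, y is the line along which they close (so a half turn about z gives the same grasp; the last joint's range is limited). The gripper opens to 85 mm and grips with 20 to 120 N. Pads are 22 mm wide; open, the fingers measure 114 mm over their backs; the gripper's body (76 mm by 85 mm) begins 54 mm behind the grasp point. The pads swing forward as they close: fully open they stand 13 mm farther back than shut.
Start: joints at [1.185, 0.333, 0.04, 1.465, -0.013, 1.343, -0.059], TCP at [0.184, -0.623, 0.231] pointing down, gripper open.
Joint ranges: [-2.58, 2.58], [-0.38, 2.09], [-1.3, 1.39], [0.25, 2.4], [-1.5, 4.64], [0.08, 2.09], [-2.65, 2.65]. Speed limits (rad/s): [2.22, 2.22, 2.79, 2.79, 3.14, 3.14, 3.14].

INTERFACE

Orientations are given as a rotation vector (axis times angle).
In Python, from station import robot gives the robot as it stands.
- The arm moves only by the tool arm_command, never from a script. Its argument "commands" is a list of rows, each a list of 3 entries, a list of its own where there are three numbers: the opening, from 0 (shut) to 1 (fully open), then the shift along the world's x, y, z each as a share of 40 cm, from -1 to 1, then the turn about the world's z as a share of 45 degrees, from -1 to 1. In form: [[fingers, [x, y, z], turn], ...]. A call has 1 to 12 rows; each row is the pose to reach, as a shift and turn from the pose commanded when the call began; what a row does not reach only later rows make up. A row lasts 1/8 s, in which the tool goes at most 62.5 mm and 10.7 degrees, less where a joint would pass 70% of its speed; a pose out of reach is approached as far as the arm can. A call with a number of a shift or a turn outside -1 to 1 is refused whole. A call with a gripper value outside its range is refused whole. The fingers move at their own pace and stop on an object; "force" is the grip in N (left out, the last holds). Time passes only in rows, so rows that repeat a pose let the fingers close. It gives the time, the measured TCP pose, the force, the opening and the grip force at its end, in the units of the state.
- robot.observe(): the state, without advancing time (a new reading comes with each control period).
- robot.get_image(name): name is "side" or "top" or "wrist"; returns the picture (420x560x3 uint8, red, green, blue); there is no depth.
- robot.calibration(name): a dict with "K" (3x3 intrinsics, pixels), "dist" ([k1, k2, p1, p2, k3] as OpenCV has them; the pictures are not rectified), "extrinsics" (4x4, takes a point from world to camera coordinates). Camera axes: x right, y down, z forward; pixel columns grow to the right and rows downward; lengths in m; the calibration is good to about 2 mm. A picture is of the moment at which its call begins: read the wrist's pose just before it. calibration takes no time and is no camera call; for the wrist camera it gives the pose at the moment of the call.
- robot.job_done(): hands the job in; it is judged then, once.
The state is a dict: "t": time; "joint_positions": joint angles; "joint_velocities": joint speeds; "effort": joint torques, N m; "position": TCP position; "eef_rot": TCP orientation; "contact_force": force on the tool from outside, world axes, zero at the start; "wrist_torque": the same for the moment, N m; "gripper_width": opening from 0.0 (shut) to 1.0 (fully open); "grasp_force": force on a finger pad.
Only numpy, scipy, OpenCV 4.12 (cv2) and the standard library are available. Lean on these libraries where they do the work, as an engineer would, in place of code of your own. Each camera call takes 0.05 s, during which the arm holds its last target. There are 200 camera calls.

## Working session

There is one attempt and no reset: what is moved stays moved. The work goes in short steps, Python scripts to look and compute and a tool call to move; the robot and the scene stay as the last step left them, time stands still between calls to the robot, and variables do not carry over. Pictures are saved under pics/ and viewed, at most 13 in all, crops included, and the job is handed in when it is done.

Besides the shell and the picture viewer there is one more tool, called after ">>>" as name(argument=value, ...), one argument or row to a line, values as JSON. arm_command: Moves the arm, as the interface text tells. Shift numbers are shares of 40 cm and turn numbers shares of 45 degrees, none past 1 either way. Its arguments: {"type":"object","properties":{"commands":{"type":"array"},"force":{"type":"number"}},"required":["commands"]}

```bash
ls; mkdir -p pics
cat > h.py <<'E'
import numpy as np, cv2
from station import robot
def ray(name,uv,z,cal=None):
    c=cal or robot.calibration(name)
    K,d,E=np.array(c["K"]),np.array(c["dist"]),np.array(c["extrinsics"])
    p=cv2.undistortPoints(np.array(uv,float).reshape(-1,1,2),K,d).reshape(-1,2)
    R,t=E[:3,:3],E[:3,3]; o=-R.T@t
    D=np.c_[p,np.ones(len(p))]@R
    return o+D*((z-o[2])/D[:,2])[:,None]
def proj(name,X):
    c=robot.calibration(name);E=np.array(c["extrinsics"])
    return cv2.projectPoints(np.array(X,float).reshape(-1,1,3),cv2.Rodrigues(E[:3,:3])[0],E[:3,3],np.array(c["K"]),np.array(c["dist"]))[0].reshape(-1,2)
def save(name,fn):
    im=robot.get_image(name)[:,:,::-1].copy(); cv2.imwrite("pics/"+fn,im); return im
E
python3 - <<'E'
from h import *
print(robot.observe())
for n in ("top","side"):
    save(n,n+"1.png")
    E=np.array(robot.calibration(n)["extrinsics"]);print(n,-E[:3,:3].T@E[:3,3])
E
```

```text
pics
{'t': 0.0, 'joint_positions': array([ 1.18480918,  0.33391364,  0.03989176,  1.46629068, -0.01339392,
        1.34328239, -0.05852267]), 'joint_velocities': array([-0.00292004,  0.0004511 , -0.00050798,  0.00120187,  0.00092267,
        0.00043926, -0.00167393]), 'effort': array([-1.68483315e-03, -6.58561993e+01,  1.36464603e+00, -4.05585194e+01,
        1.67446851e-02,  1.24195646e-02,  2.13382276e-05]), 'position': array([ 0.18369644, -0.62302432,  0.23041024]), 'eef_rot': array([-3.10778923e+00, -4.48628259e-01,  5.54511914e-04]), 'contact_force': array([-0.00892387,  0.35578049,  0.87623413]), 'wrist_torque': array([0.01546571, 0.01639792, 0.03152076]), 'grasp_force': 0.0, 'gripper_width': 0.9997154066899957}
top [ 0.50301525 -0.00831915  0.9699633 ]
side [0.31837601 0.81233437 0.61610806]
```

View pics/top1.png

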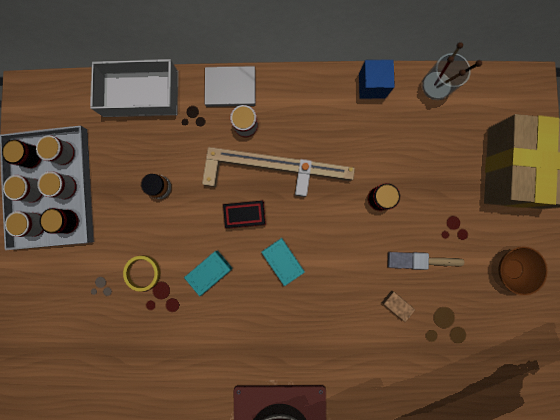

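View pics/side1.png

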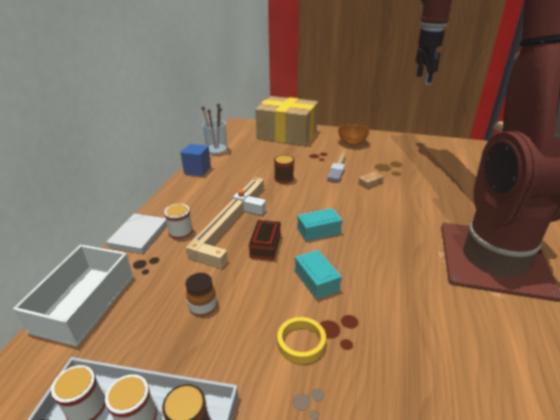

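The top view shows the jig with its rail from about (208,152) to (353,173), end stop near (210,170), sliding stop near (303,185) with its knob at (305,167), and the black box at (244,214). Two turquoise boxes lie below, at (208,273) and (283,262). The side view agrees.

Run:
```python
from h import *
im=cv2.imread("pics/top1.png"); 
c=cv2.resize(im[135:240,190:365],None,fx=4.5,fy=4.5,interpolation=cv2.INTER_CUBIC)
cv2.imwrite("pics/crop1.png",c)
hsv=cv2.cvtColor(im,cv2.COLOR_BGR2HSV)
# red lid/bands of box + black
m=np.zeros(im.shape[:2],np.uint8)
roi=(slice(190,240),slice(210,280))
b=im.astype(int)
mm=((b.max(2)<45)|((b[...,2]>70)&(b[...,1]<35)))
m[roi]=mm[roi]*255
m=cv2.morphologyEx(m,cv2.MORPH_OPEN,np.ones((3,3)))
ct=max(cv2.findContours(m,0,2)[0],key=cv2.contourArea);print("box",cv2.minAreaRect(ct))
for z in (0,.045): print(z,ray("top",cv2.boxPoints(cv2.minAreaRect(ct)),z).round(4).tolist())
for p in [(180,280),(160,260),(175,211),(158,235),(185,302),(167,305),(208,280),(214,244)]: print(p,im[p],hsv[p])
```

```text
box ((243.67938232421875, 214.33233642578125), (23.775915145874023, 40.112274169921875), 85.60128784179688)
0 [[0.5742, 0.1415, 0.0], [0.581, 0.0386, 0.0], [0.5202, 0.0344, 0.0], [0.5133, 0.137, 0.0]]
0.045 [[0.5709, 0.1346, 0.045], [0.5774, 0.0364, 0.045], [0.5194, 0.0324, 0.045], [0.5128, 0.1302, 0.045]]
(180, 280) [ 47  72 105] [ 13 141 105]
(160, 260) [ 81  96 112] [ 15  71 112]
(175, 211) [108 139 160] [ 18  83 160]
(158, 235) [102 130 156] [ 16  88 156]
(185, 302) [163 161 163] [150   3 163]
(167, 305) [ 49  96 158] [ 13 176 158]
(208, 280) [ 50  78 114] [ 13 143 114]
(214, 244) [24 23 23] [120  11  24]
```

View pics/crop1.png

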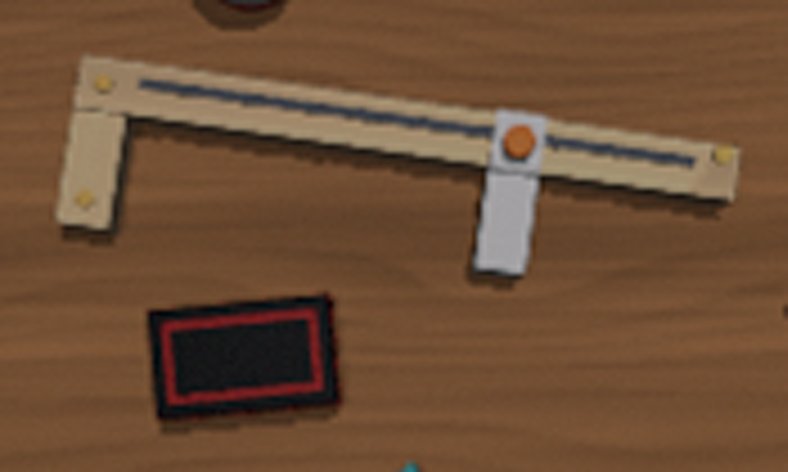

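The crop shows the rail's front top edge running from (127,118) to (735,200) in crop pixels. The end-stop face is (127,118)–(113,228), the sliding stop spans (475–545, 110–275), and the box lid spans (150–340, 295–418).

```bash
cat > meas.py <<'E'
from h import *
def topmeas(im):
    h=cv2.cvtColor(im,cv2.COLOR_BGR2HSV).astype(int)
    wood=(h[...,1]<118)&(h[...,1]>50)&(h[...,2]>125)&(abs(h[...,0]-16)<5)
    P=[(u,np.where(wood[145:185,u])[0].max()+145.5) for u in list(range(226,290))+list(range(318,346)) if wood[145:185,u].any()]
    f=ray("top",P,.035); vx,vy,_,_=cv2.fitLine(f[:,:2].astype(np.float32),cv2.DIST_HUBER,0,.01,.01).ravel()
    _,_,x0,y0=cv2.fitLine(f[:,:2].astype(np.float32),cv2.DIST_HUBER,0,.01,.01).ravel()
    y=np.array([vx,vy]); y=y*np.sign(y[1]); x=np.array([y[1],-y[0]])
    Q=[(np.where(wood[v,195:225])[0].max()+195.5,v) for v in range(165,182) if wood[v,195:225].any()]
    g=ray("top",Q,.035)[:,:2]; o=np.array([x0,y0]); s=np.median((g-o)@y)
    res=((f[:,:2]-o)@x).std()
    return o+s*y,x,y,res
def stop(im,c,x,y):
    h=cv2.cvtColor(im,cv2.COLOR_BGR2HSV).astype(int)
    m=((h[...,1]<25)&(h[...,2]>110)).astype(np.uint8); m[:172]=0;m[205:]=0;m[:,:205]=0;m[:,345:]=0
    ct=max(cv2.findContours(m,0,1)[0],key=cv2.contourArea).reshape(-1,2)
    p=(ray("top",ct,.036)[:,:2]-c)@np.c_[x,y]
    return p.min(0),p.max(0)
def box(im,c,x,y):
    b=im.astype(int); m=((b[...,2]>60)&(b[...,1]<40)&(b[...,0]<50)&(b[...,2]>b[...,1]+35)).astype(np.uint8)
    m[:150]=0;m[240:]=0;m[:,:205]=0;m[:,:200]=0;m[:,300:]=0
    return m
E
python3 - <<'E'
from meas import *
im=cv2.imread("pics/top1.png"); c,x,y,r=topmeas(im); print("jig",c,x,y,np.arctan2(x[1],x[0]),r)
print("stop jig",stop(im,c,x,y))
B=np.c_[x,y]
print("boxcorners jig",((ray("top",[[224,204.3],[262.8,201],[265.5,224.5],[226,227.9]],.045)[:,:2]-c)@B).round(4))
print("knob top", (ray("top",[[305.2,166.3]],.058)[:,:2]-c)@B)
# box centre
print("box", (np.array([.5451,.0834])-c)@B, "home",c+B@[-.03,-.05], "side proj corner", proj("side",[[*c,.035],[*c,0],[*(c+B@[0,-.34]),.035],[*(c+B@[-.065,0]),.035]]))
# end of rail check
h=cv2.cvtColor(im,cv2.COLOR_BGR2HSV)
print("railend",(ray("top",[[353.3,179.4]],.035)[:,:2]-c)@B)
s=cv2.imread("pics/side1.png"); cv2.imwrite("pics/side1c.png",cv2.resize(s[165:285,170:290],None,fx=5,fy=5,interpolation=cv2.INTER_CUBIC))
E
```

```text
jig [0.68228066 0.14930408] [ 0.98845416 -0.15152004] [0.15152004 0.98845416] -0.15210588 0.0011418803249246348
stop jig (array([-0.05743171, -0.2313711 ]), array([ 0.00128051, -0.20298412]))
boxcorners jig [[-0.1081 -0.0345]
 [-0.0867 -0.1276]
 [-0.1426 -0.1423]
 [-0.1645 -0.048 ]]
knob top [[ 0.01012707 -0.21791115]]
box [-0.125611   -0.08592878] home [0.64505103 0.10442697] side proj corner [[202.04276323 243.1773432 ]
 [203.74394967 254.45123175]
 [262.55699995 178.79207047]
 [225.85185548 249.90966123]]
railend [[-0.00140924 -0.34111567]]
```

View pics/side1c.png

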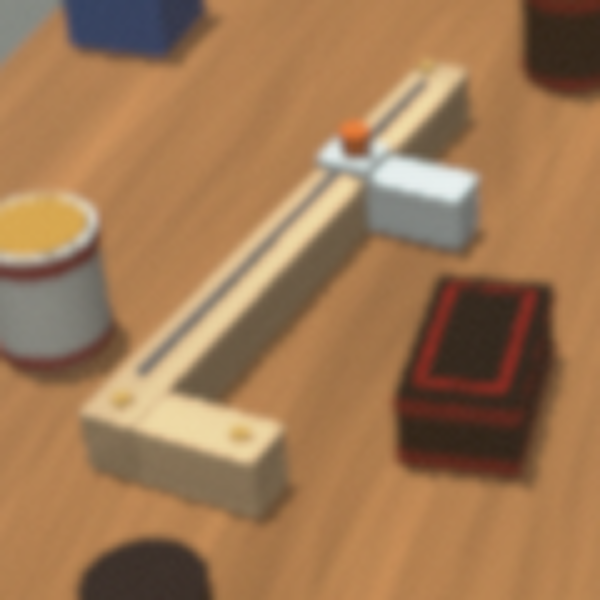

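The side crop agrees with the computed jig pose: inner top corner near (172,390), sliding stop near (420,200), box near (470,370). I'll push with two spread fingers lined up with the rail, and start with the transfer.

>>> arm_command(
  commands=[
    [0.6,[0.79,0.93,0],-0.558],
    [0.6,[0.79,0.93,0],-0.558],
    [0.6,[0.79,0.93,0],-0.558],
    [0.6,[0.79,0.93,0],-0.558],
    [0.6,[0.79,0.93,0],-0.558],
    [0.6,[0.79,0.93,0],-0.558],
    [0.6,[0.79,0.93,0],-0.558],
    [0.6,[0.79,0.93,0],-0.558],
    [0.6,[0.79,0.93,0],-0.558],
    [0.6,[0.79,0.93,0],-0.558],
    [0.6,[0.79,0.93,0],-0.558],
  ],
)

```text
t: 1.48
position: [0.4988, -0.2529, 0.2311]
eef_rot: [3.132, -0.242, -0.001]
contact_force: [0.3, -0.1, 0.8]
gripper_width: 0.599
grasp_force: 0.0
```

>>> arm_command(
  commands=[
    [0.6,[-0.043,0.865,0],0],
    [0.6,[-0.043,0.865,0],0],
    [0.6,[-0.043,0.865,0],0],
    [0.6,[-0.043,0.865,0],0],
    [0.6,[-0.043,0.865,0],0],
    [0.6,[-0.043,0.865,0],0],
    [0.6,[-0.043,0.865,0],0],
    [0.6,[-0.043,0.865,-0.15],0],
    [0.6,[-0.043,0.865,-0.3],0],
    [0.6,[-0.043,0.865,-0.36],0],
    [0.6,[-0.043,0.865,-0.36],0],
  ],
)

```text
t: 2.85
position: [0.4815, 0.0922, 0.0856]
eef_rot: [3.131, -0.242, -0.006]
contact_force: [0.6, 0.3, -0.2]
gripper_width: 0.599
grasp_force: 0.0
```

Run:
```python
from h import *
a=save("side","s2.png");b=save("wrist","w2.png")
cv2.imwrite("pics/c2.png",np.hstack([cv2.resize(a[120:330,150:430],(400,300)),cv2.resize(b,(400,300))]))
```

```text
(no output)
```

View pics/c2.png

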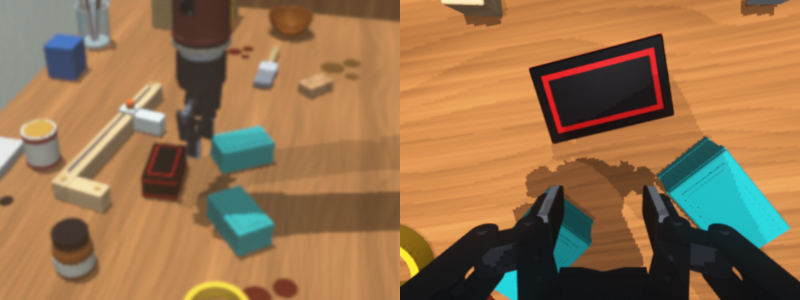

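The side and wrist views show the fingers behind the black box, at wrist pixels (550,200) and (655,200), with a turquoise box close on each side. I'll check those clearances.

Run:
```python
from meas import *
im=cv2.imread("pics/top1.png"); c,x,y,r=topmeas(im);B=np.c_[x,y]
h=cv2.cvtColor(im,cv2.COLOR_BGR2HSV); m=cv2.inRange(h,(80,100,50),(100,255,255))
for k in cv2.findContours(m,0,2)[0]:
    if cv2.contourArea(k)>300: print(((ray("top",cv2.boxPoints(cv2.minAreaRect(k)),.04)[:,:2]-c)@B).round(3).tolist())
print("tcp",(robot.observe()["position"][:2]-c)@B)
```

```text
[[-0.299, 0.039], [-0.221, -0.031], [-0.26, -0.077], [-0.339, -0.007]]
[[-0.21, -0.14], [-0.169, -0.185], [-0.243, -0.252], [-0.283, -0.207]]
tcp [-0.18802781 -0.08531943]
```

>>> arm_command(
  commands=[
    [0.6,[0,0,-0.1],0],
    [0.6,[0,0,-0.16],0],
    [0.6,[0,0,-0.18],0],
    [0.6,[0,0,-0.18],0],
  ],
)

```text
t: 3.45
position: [0.4835, 0.0945, 0.0163]
eef_rot: [-3.132, 0.238, -0.002]
contact_force: [1.0, -0.2, 0.4]
gripper_width: 0.6
grasp_force: 0.0
```

>>> arm_command(
  commands=[
    [0.6,[0.015,-0.002,0],0],
    [0.6,[0.035,-0.005,0],0],
    [0.6,[0.055,-0.008,0],0],
    [0.6,[0.075,-0.012,0],0],
    [0.6,[0.095,-0.015,0],0],
    [0.6,[0.115,-0.018,0],0],
    [0.6,[0.135,-0.021,0],0],
    [0.6,[0.155,-0.024,0],0],
    [0.6,[0.175,-0.027,0],0],
    [0.6,[0.195,-0.03,0],0],
    [0.6,[0.21,-0.032,0],0],
    [0.6,[0.22,-0.034,0],0],
  ],
)

```text
t: 4.95
position: [0.571, 0.081, 0.0153]
eef_rot: [-3.132, 0.238, -0.0]
contact_force: [-2.9, -0.3, -0.1]
gripper_width: 0.6
grasp_force: 1.3
```

Run:
```python
from meas import *
c,x,y,r=topmeas(cv2.imread("pics/top1.png"));B=np.c_[x,y]
o=robot.observe();print("tcp",(o["position"][:2]-c)@B,o["position"],o["contact_force"])
a=save("side","s3.png");b=save("wrist","w3.png")
cv2.imwrite("pics/c3.png",np.hstack([cv2.resize(a[120:330,150:430],(400,300)),cv2.resize(b,(400,300))]))
```

```text
tcp [-0.09962039 -0.08439338] [0.57102317 0.08097957 0.01527896] [-2.86044138 -0.28946472 -0.12167142]
```

View pics/c3.png

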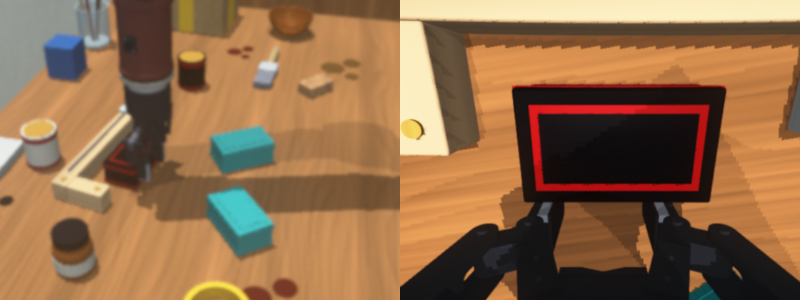

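The wrist view shows the box square to the rail (rail edge near row 30) and both fingers touching it. About 28 mm remain.

>>> arm_command(
  commands=[
    [0.6,[0.015,-0.002,0],0],
    [0.6,[0.03,-0.005,0],0],
    [0.6,[0.045,-0.007,0],0],
    [0.6,[0.055,-0.008,0],0],
    [0.6,[0.062,-0.009,0],0],
    [0.6,[0.067,-0.01,0],0],
    [0.6,[0.071,-0.011,0],0],
    [0.6,[0.071,-0.011,0],0],
  ],
)

```text
t: 6.05
position: [0.5991, 0.0768, 0.0153]
eef_rot: [-3.132, 0.238, -0.0]
contact_force: [-2.0, 1.1, 1.3]
gripper_width: 0.597
grasp_force: 1.3
```

>>> arm_command(
  commands=[
    [0.6,[0.003,0,0],0],
    [0.6,[0.006,-0.001,0],0],
    [0.6,[0.009,-0.001,0],0],
    [0.6,[0.009,-0.001,0],0],
  ],
)

```text
t: 6.55
position: [0.5992, 0.0767, 0.0149]
eef_rot: [3.132, -0.237, -0.01]
contact_force: [-17.1, 0.2, 11.4]
gripper_width: 0.604
grasp_force: 8.8
```

The box is seated against the rail, with 17 N and no further travel. I'll back off and go round behind the sliding stop.

>>> arm_command(
  commands=[
    [0.6,[-0.05,0.008,0],0],
    [0.6,[-0.1,0.015,0],0],
    [0.3,[-0.1,0.015,0.15],0],
    [0,[-0.1,0.015,0.3],0],
    [0,[0.0,-0.15,0.3],0],
    [0,[0.017,-0.3,0.3],0],
    [0,[0.017,-0.463,0.3],0],
    [0,[0.017,-0.463,0.3],0],
    [0,[0.017,-0.463,0.3],0],
    [0,[0.017,-0.463,0.2],0],
    [0,[0.017,-0.463,0.2],0],
  ],
)

```text
t: 7.92
position: [0.6076, -0.1063, 0.0929]
eef_rot: [-3.132, 0.233, 0.008]
contact_force: [-1.4, -0.2, 0.1]
gripper_width: -0.003
grasp_force: 0.0
```

Run:
```python
from meas import *
c,x,y,r=topmeas(cv2.imread("pics/top1.png"));B=np.c_[x,y]
o=robot.observe();print("tcp",(o["position"][:2]-c)@B,o["position"],o["contact_force"],o["gripper_width"])
a=save("top","t4.png");b=save("wrist","w4.png")
cv2.imwrite("pics/c4.png",np.hstack([cv2.resize(a[130:235,190:330],(400,300),interpolation=cv2.INTER_CUBIC),cv2.resize(b,(400,300))]))
```

```text
tcp [-0.0350462  -0.26393555] [ 0.60764757 -0.10627392  0.09291587] [-1.42004305 -0.22507624  0.12607807] -0.0033099982890065854
```

View pics/c4.png

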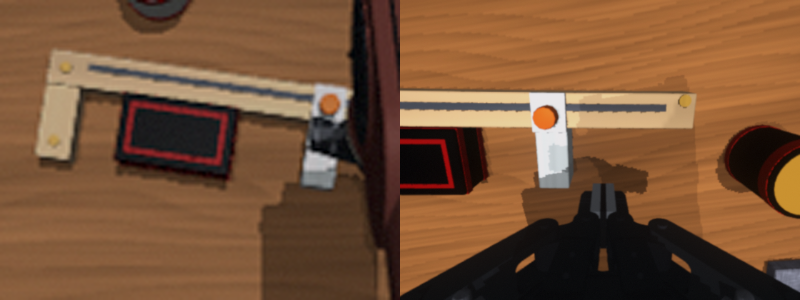

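The box lies flush along the rail, and the shut fingers stand behind the stop with clearance. I'll descend and push.

>>> arm_command(
  commands=[
    [0,[0,0,-0.1],0],
    [0,[0,0,-0.17],0],
    [0,[0,0,-0.19],0],
    [0,[0,0,-0.19],0],
  ],
)

```text
t: 8.52
position: [0.6103, -0.1086, 0.0205]
eef_rot: [-3.133, 0.237, -0.002]
contact_force: [0.3, 1.0, -0.0]
gripper_width: -0.0
grasp_force: 0.0
```

>>> arm_command(
  commands=[
    [0,[0.003,0.02,0],0],
    [0,[0.007,0.045,0],0],
    [0,[0.01,0.07,0],0],
    [0,[0.014,0.095,0],0],
    [0,[0.018,0.12,0],0],
    [0,[0.022,0.145,0],0],
    [0,[0.026,0.17,0],0],
    [0,[0.029,0.19,0],0],
    [0,[0.032,0.21,0],0],
    [0,[0.035,0.23,0],0],
    [0,[0.038,0.25,0],0],
    [0,[0.038,0.25,0],0],
  ],
)

```text
t: 10.02
position: [0.6248, -0.0076, 0.0193]
eef_rot: [-3.132, 0.236, -0.0]
contact_force: [0.4, 0.2, -0.0]
gripper_width: -0.003
grasp_force: 0.0
```

Run:
```python
from meas import *
c,x,y,r=topmeas(cv2.imread("pics/top1.png"));B=np.c_[x,y]
o=robot.observe();print("tcp",(o["position"][:2]-c)@B,o["position"],o["contact_force"])
a=save("side","s5.png");b=save("wrist","w5.png")
cv2.imwrite("pics/c5.png",np.hstack([cv2.resize(a[165:285,170:330],(400,300),interpolation=cv2.INTER_CUBIC),cv2.resize(b,(400,300))]))
```

```text
tcp [-0.03308925 -0.16382666] [ 0.62475042 -0.00761739  0.01927429] [ 0.38025818  0.16448532 -0.02060009]
```

View pics/c5.png

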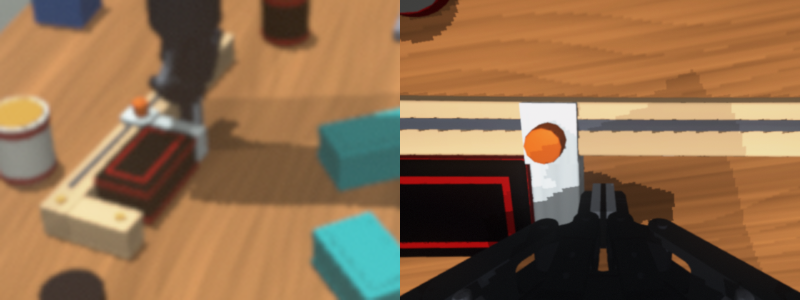

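The stop has met the box and both are sliding toward the end stop. About 20 mm remain, so I'll go slower.

>>> arm_command(
  commands=[
    [0,[0.001,0.01,0],0],
    [0,[0.003,0.02,0],0],
    [0,[0.005,0.03,0],0],
    [0,[0.006,0.038,0],0],
    [0,[0.007,0.044,0],0],
    [0,[0.007,0.048,0],0],
    [0,[0.008,0.051,0],0],
    [0,[0.008,0.051,0],0],
  ],
)

```text
t: 11.12
position: [0.6277, 0.0114, 0.0192]
eef_rot: [-3.133, 0.238, 0.001]
contact_force: [-2.6, -3.2, -0.7]
gripper_width: 0.001
grasp_force: 1.7
```

>>> arm_command(
  commands=[
    [0,[0.001,0.004,0],0],
    [0,[0.001,0.007,0],0],
    [0,[0.002,0.01,0],0],
    [0,[0.002,0.01,0],0],
  ],
)

```text
t: 11.62
position: [0.6279, 0.013, 0.0191]
eef_rot: [3.13, -0.24, -0.002]
contact_force: [-5.9, -7.8, 1.7]
gripper_width: -0.001
grasp_force: 4.9
```

>>> arm_command(
  commands=[
    [0,[0,0.003,0],0],
    [0,[0.001,0.006,0],0],
    [0,[0.001,0.009,0],0],
    [0,[0.001,0.009,0],0],
  ],
)

```text
t: 12.12
position: [0.628, 0.0132, 0.0191]
eef_rot: [3.126, -0.243, -0.004]
contact_force: [-9.1, -17.5, 5.9]
gripper_width: -0.006
grasp_force: 9.2
```

Run:
```python
from meas import *
c,x,y,r=topmeas(cv2.imread("pics/top1.png"));B=np.c_[x,y]
o=robot.observe();print("tcp",(o["position"][:2]-c)@B,o["contact_force"])
```

```text
tcp [-0.03307933 -0.14275843] [ -9.1436271  -17.51264647   5.94997509]
```

The stop is home: the force climbs to 17 N with no travel, and the TCP matches the expected -0.1425 m along the jig. I'll retreat and inspect.

>>> arm_command(
  commands=[
    [0,[-0.004,-0.025,0],0],
    [0,[-0.012,-0.09,0],0],
    [0,[-0.012,-0.09,0.1],0],
    [0,[-0.012,-0.09,0.25],0],
    [0,[-0.1,-0.09,0.4],0],
    [0,[-0.23,0.0,0.45],0],
    [0,[-0.23,0.13,0.45],0],
    [0,[-0.23,0.13,0.45],0],
    [0,[-0.23,0.13,0.45],0],
  ],
)

```text
t: 13.25
position: [0.5376, 0.0716, 0.1997]
eef_rot: [-3.132, 0.235, -0.002]
contact_force: [0.0, -0.5, -0.4]
gripper_width: -0.005
grasp_force: 0.0
```

Run:
```python
from h import *
print(robot.observe()["position"])
a=save("side","s6.png");b=save("wrist","w6.png")
cv2.imwrite("pics/c6.png",np.hstack([cv2.resize(a[190:270,175:281],(400,300),interpolation=cv2.INTER_CUBIC),cv2.resize(b,(400,300))]))
```

```text
[0.53755012 0.07157719 0.1996512 ]
```

View pics/c6.png

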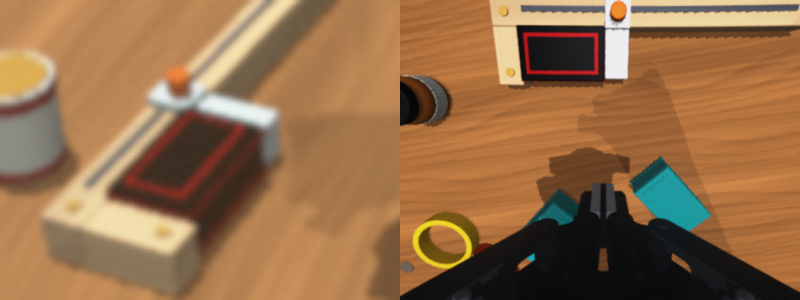

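The box looks home between the end stop (510,55), rail (row 22) and sliding stop (616,50). I'll take one close look at the gaps.

Run:
```python
from h import *
b=cv2.imread("pics/w6.png")
cv2.imwrite("pics/c7.png",cv2.resize(b[0:125,120:335],(800,465),interpolation=cv2.INTER_CUBIC))
```

```text
(no output)
```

View pics/c7.png

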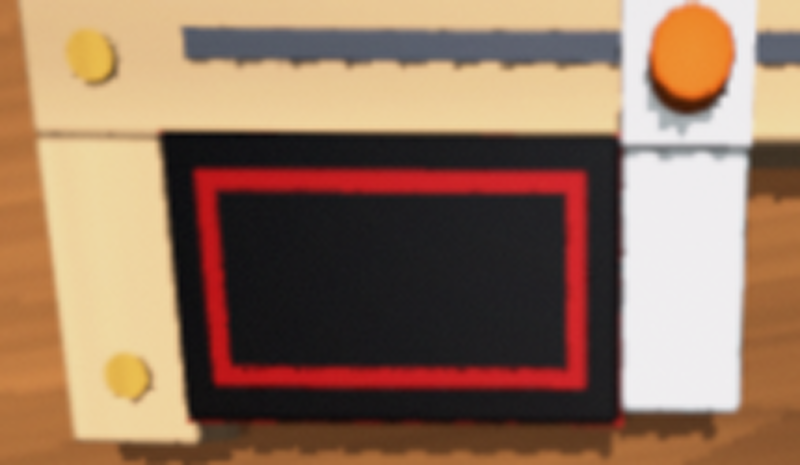

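Every face looks closed up, but the taller lid could hide a small rail gap, so I'll check it by ray casting.

Run:
```python
from h import *
s=215/800
f=lambda P:[(120+u*s,v*125/465) for u,v in P]
cal=robot.calibration("wrist")
L=ray("wrist",f([(45,134),(750,147)]),.035,cal)[:,:2]
y=L[0]-L[1];y/=np.linalg.norm(y);x=np.array([y[1],-y[0]]);c=L[0]
B=np.c_[x,y]
print(np.arctan2(x[1],x[0]))
print("lid TL,TR,BR,BL",((ray("wrist",f([(163,134),(619,137),(619,421),(190,419)]),.045,cal)[:,:2]-c)@B).round(4).tolist())
print("endstop tip R, stop near",((ray("wrist",f([(190,435),(625,410),(740,410)]),.0355,cal)[:,:2]-c)@B).round(4).tolist())
```

```text
-0.16351686115326572
lid TL,TR,BR,BL [[-0.0012, -0.0292], [-0.0002, -0.1271], [-0.0585, -0.128], [-0.0595, -0.0294]]
endstop tip R, stop near [[-0.0633, -0.026], [-0.0561, -0.1294], [-0.0558, -0.1567]]
```

The lid lies within about 1 mm of the rail and both stops. A gentle re-press against the rail makes sure of the contact.

>>> arm_command(
  commands=[
    [0.4,[0.071,0.112,0],0],
    [0.4,[0.071,0.112,-0.15],0],
    [0.4,[0.071,0.112,-0.3],0],
    [0.4,[0.071,0.112,-0.42],0],
    [0.4,[0.071,0.112,-0.454],0],
    [0.4,[0.071,0.112,-0.454],0],
    [0.4,[0.1,0.108,-0.454],0],
    [0.4,[0.13,0.103,-0.454],0],
    [0.4,[0.145,0.101,-0.454],0],
    [0.4,[0.158,0.099,-0.454],0],
    [0.4,[0.164,0.098,-0.454],0],
    [0.4,[0.166,0.098,-0.454],0],
  ],
)

```text
t: 14.85
position: [0.6034, 0.1102, 0.0176]
eef_rot: [-3.133, 0.238, 0.0]
contact_force: [0.2, 0.2, 0.2]
gripper_width: 0.397
grasp_force: 0.0
```

>>> arm_command(
  commands=[
    [0.4,[0.003,0,0],0],
    [0.4,[0.006,-0.001,0],0],
    [0.4,[0.009,-0.001,0],0],
    [0.4,[0.009,-0.001,0],0],
  ],
)

```text
t: 15.35
position: [0.6044, 0.1102, 0.0173]
eef_rot: [3.132, -0.237, -0.008]
contact_force: [-10.9, -0.3, 7.0]
gripper_width: 0.396
grasp_force: 5.4
```

Contact came at the same depth as the first seating, so the box had stayed on the rail. I'll retreat and hand in.

>>> arm_command(
  commands=[
    [0.4,[-0.04,0.006,0],0],
    [0.4,[-0.09,0.014,0],0],
    [0.4,[-0.09,0.014,0.15],0],
    [0.4,[-0.09,0.014,0.3],0],
    [0.4,[-0.15,0.0,0.45],0],
    [0.4,[-0.15,0.0,0.45],0],
    [0.4,[-0.15,0.0,0.45],0],
  ],
)

```text
t: 16.23
position: [0.5471, 0.1095, 0.1978]
eef_rot: [3.132, -0.238, 0.001]
contact_force: [-0.7, -0.1, -1.0]
gripper_width: 0.403
grasp_force: 0.0
```

Run:
```python
from h import *
b=save("wrist","w8.png")
cv2.imwrite("pics/c8.png",b)
```

```text
(no output)
```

View pics/c8.png

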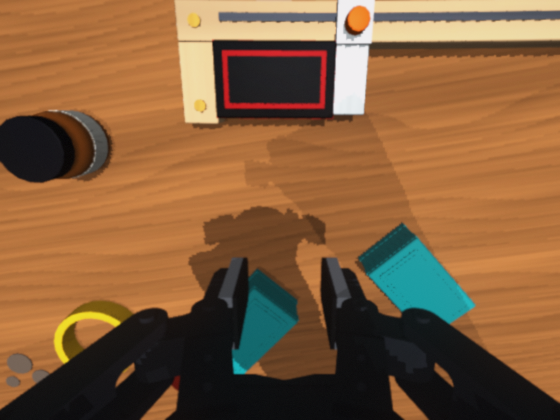

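The box, around (275,80), is closed in by the end stop, the rail and the sliding stop. The look-alikes are undisturbed and the robot is clear.

```bash
python3 -c "
from station import robot
print(robot.job_done())"
```

```text
the job is handed in; nothing more can be done
None
```

The box is home in the jig corner, touching the rail, the end stop and the closed sliding stop as far as the pictures and contact forces show; the job is handed in at about 16 s, verdict not shown.

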